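# Draw the slide rack out of its staining jar to dry

### The job

The slides in the open blue staining jar are ready to dry. Draw the white slide rack by its grip straight up out of the narrow jar, so that the light jar stays standing where it is and is neither tipped, carried up nor dragged along, then set the rack down upright on the dark drying mat, inside its rim, and let go only once it rests there. Leave the two lidded jars standing as they are.

Things in the scene. Friction and masses are not known exactly. Their poses are not given: they have to be found in the camera images.
- slide_rack: white rack with 6 glass slides, 0.1 kg, in the blue jar. Origin: centre of its underside, z up. Frame 36 (x) x 57 (y) x 82 mm high; a 20 x 5 mm stem carries the grip, an upright tab 28 mm along x, 12 mm thick along y, 104 to 136 mm above the origin; pinch it from above, fingers closing along y. Play in the jar 1.5 mm a side along x, 2 mm along y
- blue_jar: free-standing blue plastic staining jar, about 45 g, empty, open, 44 (x) x 66 (y) x 88 mm, 49 x 71 mm over its lip; origin: centre of its underside, z up; inside 39 x 61 mm, floor 3 mm thick, on which the rack stands (grip 107 to 139 mm above the worktop); the rack must rise 85 mm to clear the rim
- green_jar: free-standing green plastic staining jar, about 120 g, 44 (x) x 66 (y) x 88 mm, 49 x 71 mm over its lip; origin: centre of its underside, z up; a shut lid, 52 x 74 mm, with a low grip bar makes it 102 mm high; a bystander
- yellow_jar: free-standing yellow plastic staining jar, about 120 g, 44 (x) x 66 (y) x 88 mm, 49 x 71 mm over its lip; origin: centre of its underside, z up; a shut lid, 52 x 74 mm, with a low grip bar makes it 102 mm high; a bystander
- drying_mat: dark grey rubbery drying mat fixed to the worktop, 180 mm along its x, 130 mm along its y; origin at the centre of its underside, z up. Things stand on its ribs, 8 mm above the worktop; a rim 6 mm wide and 13 mm high runs round it, leaving 168 x 118 mm inside
Not all that is in view belongs to the job. What is shaped like the slide_rack but pink or red is not meant.

How it is judged:
By the outcome, as a careful person would: the job done as asked, in the order asked, and still so for the second after the job is handed in, with the robot touching nothing.
It also fails if it takes over 48 s, if anything falls off the work surface, if the arm or the gripper's body presses on something with over 40 N, if the wrist force passes 120 N, or if a joint passes its speed limit or range.

### The arm

A 6-joint arm with a two-finger parallel gripper is mounted at the origin on a cart in front of the work surface, level with it; the furniture and walls round the work are solid. World frame = base frame: x ahead of the robot, y to its left, z up, the work surface at z = 0. Lengths are in m, angles in rad, forces in N, time in s.
With the tool pointing down it reaches from about 0.35 to 0.975 m from the base axis. Payload 17.4 kg.
Tool frame: the origin (TCP) lies between the finger pads; the fingertips stand 22 mm ahead of it and the grasp point (between the pads) lies 3 mm ahead of it (env.tip_extent is the distance from the TCP to the fingertips, in m); z points along the fingers, y is the line along which they close (so a half turn about z gives the same grasp; the last joint's range is limited). The gripper opens to 85 mm and grips with 20 to 120 N. Pads are 22 mm wide; open, the fingers measure 114 mm over their backs; the gripper's body (76 mm by 85 mm) begins 54 mm behind the grasp point. The pads swing forward as they close: fully open they stand 13 mm farther back than shut.
Start: joints at [-1.33, 0.116, 1.442, -0, 1.584, -0.038], TCP at [0.186, -0.649, 0.253] pointing down, gripper open.
Joint ranges: [-2.83, 2.83], [-0.83, 2.19], [0.07, 2.5], [-1.14, 4.28], [0.01, 3], [-2.97, 2.97]. Speed limits (rad/s): [1.89, 1.89, 2.22, 3.14, 3.14, 3.14].

### API

Orientations are given as a unit quaternion [x, y, z, w].
In Python, from workcell import status, optics, env gives the robot as it stands.
- The arm moves only by the tool play_rows, never from a script. Its argument "rows" is a list of rows, each an object with "slide": the shift along the tool's x, y, z in mm, a list of three; "angular": the turn, a rotation vector about the tool's x, y, z in units of 6 degrees (1.0 is 6 degrees), a list of three; "hand": the opening, from 0 (shut) to 1 (fully open). In form: [{"slide": [x, y, z], "angular": [rx, ry, rz], "hand": hand}, ...]. A call has 1 to 12 rows; each row is the pose to reach, as a shift and turn from the pose commanded when the call began, along the tool's axes at that moment; what a row does not reach only later rows make up. A row lasts 1/12 s, in which the tool goes at most 41.7 mm and 7.16 degrees, less where a joint would pass 70% of its speed; a pose out of reach is approached as far as the arm can. A call with a gripper value outside its range is refused whole. The fingers move at their own pace and stop on an object; "squeeze" is the grip in N (left out, the last holds). Time passes only in rows, so rows that repeat a pose let the fingers close. It gives the time, the measured TCP pose, the force, the opening and the grip force at its end, in the units of the state.
- status.sense(): the state, without advancing time (a new reading comes with each control period).
- optics.grab_frame(name): name is "scene" or "top" or "wrist"; returns a dict with "color" (480x640x3 uint8, red, green, blue), "camera_matrix" (3x3 intrinsics, pixels), "view" (4x4, takes a point from world to camera coordinates). Camera axes: x right, y up, looking along -z (the intrinsics and any distortion apply to the point x, -y, -z); pixel columns grow to the right and rows downward; lengths in m; the calibration is good to about 2 mm. The wrist camera is an equidistant fisheye: a pixel r from the principal point sees the ray r / f radians off the axis. A picture is of the moment at which its call begins. There is no depth.
- env.close_job(): hands the job in; it is judged then, once.
The state is a dict: "t": time; "joint_pos": joint angles; "qd": joint speeds; "tau": joint torques, N m; "tcp_pos": TCP position; "ee_rot": TCP orientation; "ft_force": force on the tool from outside, world axes, zero at the start; "wrist_torque": the same for the moment, N m; "grip_width": opening from 0.0 (shut) to 1.0 (fully open); "gripper_force": force on a finger pad.
Only numpy, scipy, OpenCV 4.12 (cv2) and the standard library are available. Lean on these libraries where they do the work, as an engineer would, in place of code of your own. Each camera call takes 0.05 s, during which the arm holds its last target. There are 200 camera calls.

## Working session

There is one attempt and no reset: what is moved stays moved. The work goes in short steps, Python scripts to look and compute and a tool call to move; the robot and the scene stay as the last step left them, time stands still between calls to the robot, and variables do not carry over. Pictures are saved under pics/ and viewed, at most 10 in all, crops included, and the job is handed in when it is done.

Besides the shell and the picture viewer there is one more tool, called after ">>>" as name([rows], argument=value, ...), one row to a line, values as JSON. play_rows: Moves the arm, as the interface text tells. Its arguments: {"type":"object","properties":{"rows":{"type":"array"},"squeeze":{"type":"number"}},"required":["rows"]}

```bash
mkdir -p pics
cat > h.py <<'E'
import numpy as np, cv2
from workcell import status, optics, env
from scipy.spatial.transform import Rotation as R
def grab(n,save=None):
    f=optics.grab_frame(n)
    if save: cv2.imwrite('pics/'+save,f['color'][:,:,::-1])
    return f
def ray(f,u,v,fish=False):
    K=np.array(f['camera_matrix']);V=np.array(f['view'])
    x=(u-K[0,2])/K[0,0];y=(v-K[1,2])/K[1,1]
    if fish:
        r=np.hypot(x,y);s=np.sin(r)/r if r>1e-9 else 1
        d=np.array([x*s,-y*s,-np.cos(r)])
    else: d=np.array([x,-y,-1.])
    return -V[:3,:3].T@V[:3,3], V[:3,:3].T@d
def onplane(f,u,v,z,fish=False):
    o,d=ray(f,u,v,fish); return o+d*(z-o[2])/d[2]
E
python3 - <<'E'
from h import *
a=grab('scene','s0.png');b=grab('top','t0.png')
for f in(a,b):
    print(np.round(ray(f,320,240)[0],3),f['camera_matrix'][0][0],np.round(ray(f,320,240)[1],2))
s=status.sense();print(s['t'],s['tcp_pos'],s['ee_rot'],s['grip_width'],env.tip_extent)
E
```

```text
[0.167 0.766 0.51 ] 611.1977112745802 [ 0.35 -0.83 -0.44]
[ 0.506 -0.091  0.883] 469.041785878351 [ 0.05 -0.01 -1.  ]
0.1 [ 0.18575019 -0.64879499  0.25265071] [ 9.90295375e-01  1.38977802e-01 -5.67348499e-05 -4.87886532e-04] 1.0033699349345795 0.022
```

View pics/s0.png

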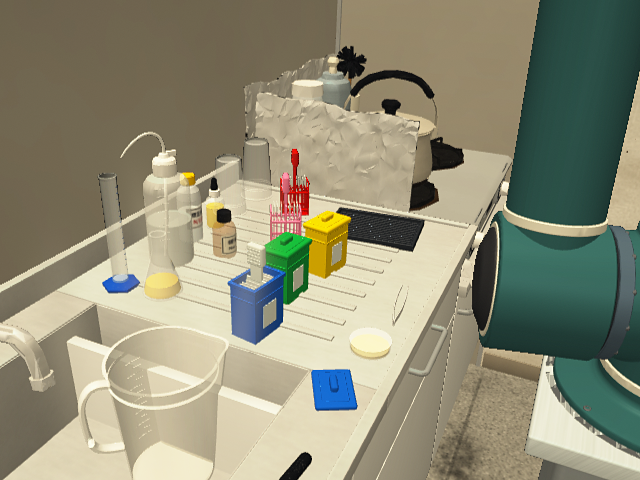

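View pics/t0.png

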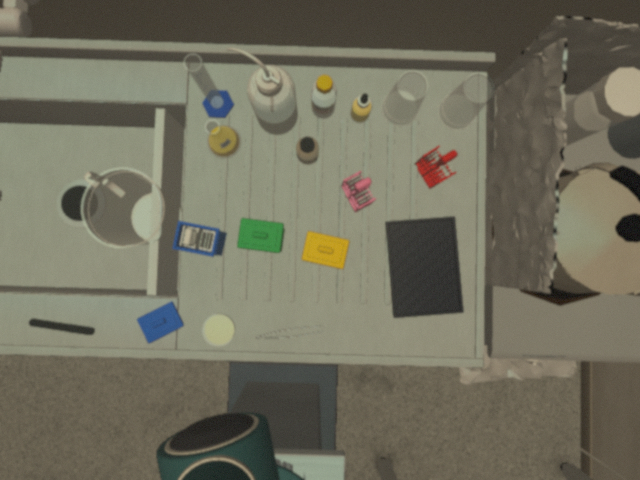

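The candidates are: the white rack in the blue jar, top (198,238) and scene (257,262); the pink rack, top (357,190); and the red rack, top (437,167). The blue lid lies at top (160,322) and the mat at top (424,267). By the description I choose the white rack, and I'll check it in a close crop.

```bash
cat > m.py <<'E'
from h import *
f=grab('top');g=grab('scene');im=f['color'];hsv=cv2.cvtColor(im,cv2.COLOR_RGB2HSV)
def rect(mask,box,z,n):
    m=np.zeros(mask.shape,np.uint8);x0,y0,x1,y1=box;m[y0:y1,x0:x1]=mask[y0:y1,x0:x1]
    c=max(cv2.findContours(m,0,cv2.CHAIN_APPROX_NONE)[0],key=cv2.contourArea)[:,0]
    P=np.array([onplane(f,u,v,z)[:2] for u,v in c],np.float32)*1000
    r=cv2.minAreaRect(P);print(n,np.round(r[0],1),np.round(r[1],1),round(r[2],1))
H,S,V=hsv[...,0],hsv[...,1],hsv[...,2]
rect(((H>100)&(H<130)&(S>110))*255,(165,210,235,265),.088,'blue')
rect(((H>40)&(H<80)&(S>110))*255,(225,205,295,265),.095,'green')
rect(((H>18)&(H<33)&(S>130))*255,(290,215,360,280),.095,'yellow')
rect((V<90)*255,(375,205,475,330),.013,'mat')
a=cv2.resize(im[205:270,160:240,::-1],(800,600)[:0] or (640,520),interpolation=2)
b=cv2.resize(g['color'][225:350,215:325,::-1],(458,520),interpolation=2)
cv2.imwrite('pics/c0.png',cv2.resize(np.hstack([a,b]),(800,379)))
E
python3 m.py
```

```text
blue [537.7 109.5] [72.6 46.5] 80.5
green [5.468e+02 3.000e-01] [71.3 47.6] 84.6
yellow [ 525.7 -109. ] [72.3 50.1] 79.2
mat [ 502.  -295.2] [177.7 129.5] 6.1
```

View pics/c0.png

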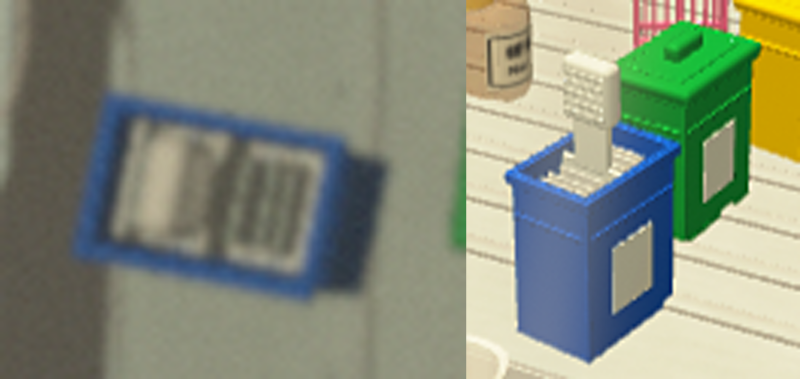

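The crop confirms it. The white grip tab stands in the open blue jar (tab at top about (187,235)), and the jar's long axis is about 80° from world x. The jar lips measure 72x47 to 72x50 mm and the mat 178x130 mm, which matches the given sizes.

```bash
cat > mv.py <<'E'
from h import *
import sys
def go(*T):  # targets (x,y,z mm, yaw deg) -> slide mm, angular units from present pose
    s=status.sense();p=np.array(s['tcp_pos'])*1000;Q=R.from_quat(s['ee_rot'])
    print('t',s['t'],'p',p.round(1),'yaw',round(np.degrees(np.arctan2(*Q.as_matrix()[:2,0][::-1])),1),'j6',round(s['joint_pos'][5],2),'F',np.round(s['ft_force'],1),'w',round(s['grip_width'],3))
    for x,y,z,a in T:
        D=R.from_euler('z',a,degrees=True)*R.from_matrix(np.diag([1.,-1,-1]))
        print(np.round(Q.inv().apply(np.array([x,y,z])-p),1),np.round(np.degrees((Q.inv()*D).as_rotvec())/6,2))
if __name__=='__main__': go(*eval(sys.argv[1]))
E
python3 mv.py "[(290,-350,280,-9.5),(420,-50,300,-9.5),(530,109,300,-9.5)]"
```

```text
t 0.2 p [ 185.7 -648.8  252.9] yaw 16.0 j6 -0.04 F [0.3 0.7 0.3] w 0.999
[ 182.5 -258.6  -27. ] [-0.01  0.    4.25]
[ 390.  -511.3  -46.8] [-0.01  0.    4.25]
[ 539.5 -633.9  -46.7] [-0.01  0.    4.25]
```

>>> play_rows([
  {"slide": [23,-33,-4],"angular": [0,0,0],"hand": 1},
  {"slide": [46,-65,-8],"angular": [0,0,0.5],"hand": 1},
  {"slide": [69,-98,-12],"angular": [0,0,1],"hand": 1},
  {"slide": [92,-130,-16],"angular": [0,0,1.5],"hand": 1},
  {"slide": [115,-163,-20],"angular": [0,0,2],"hand": 1},
  {"slide": [138,-195,-24],"angular": [0,0,2.5],"hand": 1},
  {"slide": [161,-228,-27],"angular": [0,0,3],"hand": 1},
  {"slide": [183,-259,-30],"angular": [0,0,3.5],"hand": 1},
  {"slide": [205,-285,-32],"angular": [0,0,4],"hand": 1},
  {"slide": [227,-311,-35],"angular": [0,0,4.25],"hand": 1},
  {"slide": [250,-340,-38],"angular": [0,0,4.25],"hand": 1},
  {"slide": [270,-365,-40],"angular": [0,0,4.25],"hand": 1},
])

```text
t: 1.2
tcp_pos: [0.3451, -0.2218, 0.2937]
ee_rot: [0.997, -0.083, 0.0, 0.0]
ft_force: [0.5, -1.1, 0.2]
grip_width: 1.0
gripper_force: 0.0
```

```bash
python3 mv.py "[(420,-50,300,-9.5),(525,109,270,-9.5)]"
```

```text
t 1.2 p [ 345.1 -221.8  293.7] yaw -9.5 j6 1.1 F [ 0.5 -1.1  0.2] w 1.0
[  45.4 -181.8   -6.3] [ 0.   -0.01 -0.01]
[ 122.6 -356.    23.7] [ 0.   -0.01 -0.01]
```

>>> play_rows([
  {"slide": [10,-36,2],"angular": [0,0,0],"hand": 1},
  {"slide": [20,-73,2],"angular": [0,0,0],"hand": 1},
  {"slide": [30,-109,2],"angular": [0,0,0],"hand": 1},
  {"slide": [42,-145,4],"angular": [0,0,0],"hand": 1},
  {"slide": [55,-180,6],"angular": [0,0,0],"hand": 1},
  {"slide": [68,-215,8],"angular": [0,0,0],"hand": 1},
  {"slide": [81,-250,11],"angular": [0,0,0],"hand": 1},
  {"slide": [94,-285,14],"angular": [0,0,0],"hand": 1},
  {"slide": [107,-320,18],"angular": [0,0,0],"hand": 1},
  {"slide": [123,-356,24],"angular": [0,0,0],"hand": 1},
  {"slide": [123,-356,24],"angular": [0,0,0],"hand": 1},
  {"slide": [123,-356,24],"angular": [0,0,0],"hand": 1},
])

```text
t: 2.2
tcp_pos: [0.5253, 0.1083, 0.2681]
ee_rot: [0.997, -0.082, -0.001, 0.0]
ft_force: [-0.9, -1.2, 0.0]
grip_width: 0.996
gripper_force: 0.0
```

Run:
```python
from h import *
f=grab('wrist','w0.png');print(f['camera_matrix'],np.round(f['view'],3).tolist(),status.sense()['tcp_pos'])
f=grab('top','t1.png')
```

```text
[[371.64829954   0.         322.18100072]
 [  0.         371.64829954 244.38536618]
 [  0.           0.           1.        ]] [[-0.163, -0.987, 0.0, 0.193], [0.944, -0.155, -0.291, -0.437], [0.287, -0.047, 0.957, -0.539], [0.0, 0.0, 0.0, 1.0]] [0.52499148 0.10730868 0.26879784]
```

View pics/w0.png

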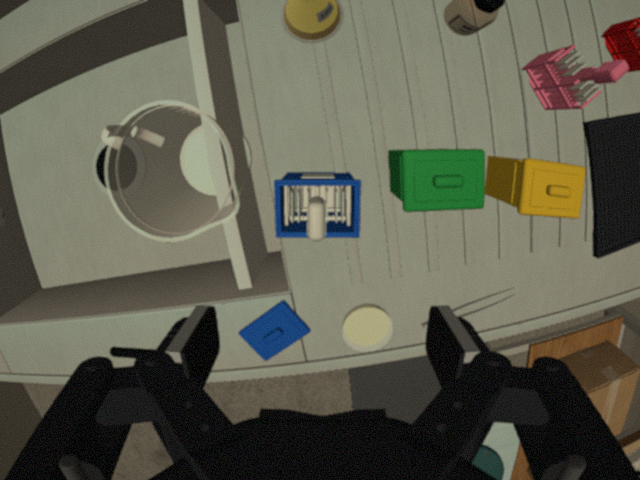

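The wrist view shows the blue jar square to the gripper (lip from (276,175) to (360,238)), with the white tab at about (317,203) to (317,240). The yaw is good. Next I'll measure the tab and lip.

Run:
```python
from h import *
f=grab('wrist');im=f['color'];hsv=cv2.cvtColor(im,cv2.COLOR_RGB2HSV);H,S,V=[hsv[...,i] for i in range(3)]
m=(((H>100)&(H<130)&(S>110))*255).astype(np.uint8);m[:165]=0;m[245:]=0;m[:,:265]=0;m[:,370:]=0
c=max(cv2.findContours(m,0,cv2.CHAIN_APPROX_NONE)[0],key=cv2.contourArea)[:,0]
P=np.array([onplane(f,u,v,.088,True)[:2] for u,v in c],np.float32)*1000
print('lip',cv2.minAreaRect(P),cv2.boundingRect(c))
for v in range(186,246,4): print(v,' '.join('%3d'%q for q in im[v,296:340:2,0]))
```

```text
lip ((541.8493041992188, 110.38986206054688), (69.71466827392578, 52.40188217163086), 80.45057678222656) (273, 174, 85, 63)
186 144 119 128 136 154 127 129 140 138 130 107 126 148 151 124 160 148 148 124 136 145 114
190 108 103 122 169 169 108 122 178 172 172 146 153 182 184 130 170 187 180 125 125 159 123
194 139  92 124 170 177 138 120 172 169 172 147 156 184 185 170 181 186 179 132 162 166 122
198 142  97 123 165 179 135 101 100  91  93  87  85 125 178 167 176 184 179 132 154 168 122
202 146  99 121 165 173 124 107 118 120 121 114 101  81 113 158 178 181 182 135 154 168 120
206 140  94 121 165 178 147 167 178 175 172 169 158 129 133 161 176 180 175 137 154 166 126
210 153 102 141 178 164 146 169 186 185 184 179 160 130 127 165 179 177 174 149 159 171 132
214 135  74  63  42 103 151 167 182 187 179 178 158 134 105 125  98  34  66  80 134  60  62
218 153 133 178 175 178 149 172 184 183 184 177 160 134 126 162 179 185 184 144 159 181 168
222  84  48  15  16 107 146 172 182 183 176 172 159 138  99  92  52  14  19  42  95  42  28
226  21   0  19  14  80 138 167 182 179 179 168 156 134 103  51   5  11  20   0   1  14  10
230   0  12  21  17  85 143 170 179 180 180 173 155 134  99  47   9  17  11   2  11  14   4
234  37  35  26  32  91 142 165 174 178 174 174 158 138 106  61  32  29  27  35  41  39  42
238 124 125 120 126 125 123 139 154 154 156 150 133 121 118 122 122 123 125 125 124 121 122
242 135 137 132 138 137 134 136 139 130 132 133 137 141 135 132 136 139 136 140 139 140 135
```

```bash
python3 -c "
import cv2
a=cv2.imread('pics/w0.png')[160:250,260:380];cv2.imwrite('pics/c1.png',cv2.resize(a,(800,600),interpolation=0))"
```

```text
(no output)
```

View pics/c1.png

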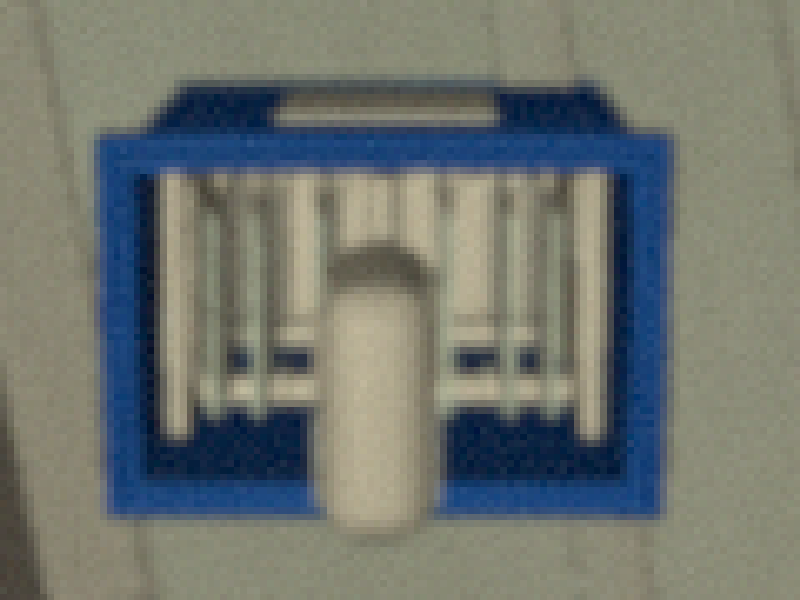

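The crop shows the tab's top face from (308,203) to (326,240) and the lip corners at about (275,180), (360,180), (359,237) and (276,237).

```bash
python3 - <<'E'
from h import *
f=grab('wrist');c=lambda x,y,z:onplane(f,260+x/6.667-.5,160+y/6.667-.5,z,True)[:2]*1000
L=np.array([c(98,135,.088),c(670,135,.088),c(662,515,.088),c(108,515,.088)])
print('lip',L.round(1).tolist(),L.mean(0),[np.linalg.norm(L[i]-L[i-1]).round(1) for i in range(4)])
print('yaw',[np.degrees(np.arctan2(*(L[a]-L[b])[::-1])).round(1)-90 for a,b in((0,1),(3,2))])
T=np.array([c(378,285,.139),c(378,535,.139),c(318,430,.139),c(438,430,.139)])
print('tab',T.round(1).tolist(),(T[0]+T[1])/2,(T[2]+T[3])/2,np.linalg.norm(T[0]-T[1]),np.linalg.norm(T[2]-T[3]))
g=grab('top');print('topcam tab',onplane(g,186.6,235,.139)*1000)
E
python3 mv.py "[(541,111.5,190,-9.5),(541,111.5,126,-9.5)]"
```

```text
lip [[568.7, 139.4], [557.0, 70.2], [509.3, 78.1], [520.9, 147.5]] [538.98549207 108.79231312] [np.float64(48.5), np.float64(70.1), np.float64(48.4), np.float64(70.4)]
yaw [np.float64(-9.599999999999994), np.float64(-9.5)]
tab [[553.3, 106.2], [526.9, 110.8], [539.2, 115.0], [537.1, 102.7]] [540.1186572  108.51192912] [538.16770969 108.84669213] 26.726943796050417 12.501837748994044
topcam tab [541.20369315 112.06473423 139.        ]
t 2.45 p [524.8 106.1 269.9] yaw -9.6 j6 1.89 F [ 0.6 -0.  -0.3] w 1.0
[15.  -8.  79.9] [-0.   -0.01 -0.02]
[ 14.9  -8.  143.9] [-0.   -0.01 -0.02]
```

```bash
python3 - <<'E'
from h import *
for i in range(8):
    f=grab('wrist');s=status.sense();print(np.round(np.array(s['tcp_pos'])*1000,1),(ray(f,0,0)[0]*1000).round(1))
E
python3 mv.py "[(539.5,108.8,190,-9.5)]"
```

```text
[524.9 106.1 269.9] [597.4  94.2 390.2]
[524.9 106.2 269.9] [597.4  94.3 390.2]
[524.9 106.3 269.8] [597.4  94.4 390.1]
[525.  106.4 269.7] [597.5  94.5 390. ]
[525.  106.6 269.6] [597.6  94.6 389.9]
[525.  106.7 269.5] [597.6  94.8 389.8]
[525.1 106.8 269.4] [597.7  94.9 389.7]
[525.  106.9 269.4] [597.7  95.  389.7]
t 2.85 p [525.  106.9 269.4] yaw -9.5 j6 1.89 F [ 0.1 -0.6 -0.4] w 0.997
[13.9 -4.3 79.4] [-0.   -0.   -0.01]
```

>>> play_rows([
  {"slide": [5,-1,20],"angular": [0,0,0],"hand": 1},
  {"slide": [10,-2,45],"angular": [0,0,0],"hand": 1},
  {"slide": [14,-3,70],"angular": [0,0,0],"hand": 1},
  {"slide": [14,-3,80],"angular": [0,0,0],"hand": 0.6},
  {"slide": [14,-3,80],"angular": [0,0,0],"hand": 0.6},
  {"slide": [14,-3,80],"angular": [0,0,0],"hand": 0.6},
  {"slide": [14,-3,80],"angular": [0,0,0],"hand": 0.6},
  {"slide": [14,-3,80],"angular": [0,0,0],"hand": 0.6},
  {"slide": [14,-3,80],"angular": [0,0,0],"hand": 0.6},
  {"slide": [14,-3,80],"angular": [0,0,0],"hand": 0.6},
])

```text
t: 3.68
tcp_pos: [0.5396, 0.1077, 0.1902]
ee_rot: [0.997, -0.083, 0.001, -0.0]
ft_force: [-0.8, 0.1, 1.0]
grip_width: 0.604
gripper_force: 0.0
```

Run:
```python
from h import *
for i in range(16):
    f=grab('wrist','w1.png')
    if i%3==0:s=status.sense();print(s['t'],np.round(np.array(s['tcp_pos'])*1000,1))
print((ray(f,0,0)[0]*1000).round(1))
```

```text
3.7333 [539.5 107.7 190. ]
3.8833 [539.4 107.6 189.5]
4.0333 [539.4 107.6 189.3]
4.1833 [539.4 107.6 189.3]
4.3333 [539.4 107.6 189.3]
4.4833 [539.4 107.6 189.3]
[612.1  95.9 309.5]
```

View pics/w1.png

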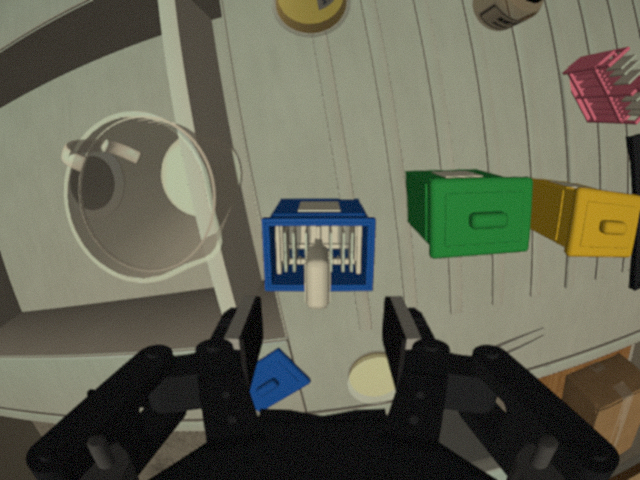

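The tab is at u 304–329 with its top near (317,280), and the lip spans (264,217) to (375,290). The fingers are symmetric about u of about 322.

Run:
```python
from h import *
f=grab('wrist');im=f['color'].astype(int)
for v in (285,298): print(v,[(u,im[v,u,0]) for u in list(range(298,312))+list(range(322,338))])
print([(v,im[v,317,0]) for v in range(236,316,2)])
b=(im[...,2]-im[...,0]>50)
for v in (240,260): print('lip row',v,np.flatnonzero(b[v,240:400])[[0,-1]]+240)
for u in (270,290,350,368): c=np.flatnonzero(b[190:320,u])+190;print('lip col',u,c[[0,-1]],)
```

```text
285 [(298, np.int64(33)), (299, np.int64(31)), (300, np.int64(24)), (301, np.int64(24)), (302, np.int64(27)), (303, np.int64(71)), (304, np.int64(126)), (305, np.int64(161)), (306, np.int64(150)), (307, np.int64(159)), (308, np.int64(172)), (309, np.int64(175)), (310, np.int64(181)), (311, np.int64(187)), (322, np.int64(174)), (323, np.int64(174)), (324, np.int64(161)), (325, np.int64(160)), (326, np.int64(146)), (327, np.int64(127)), (328, np.int64(116)), (329, np.int64(131)), (330, np.int64(113)), (331, np.int64(70)), (332, np.int64(31)), (333, np.int64(20)), (334, np.int64(21)), (335, np.int64(21)), (336, np.int64(32)), (337, np.int64(24))]
298 [(298, np.int64(144)), (299, np.int64(145)), (300, np.int64(144)), (301, np.int64(148)), (302, np.int64(146)), (303, np.int64(149)), (304, np.int64(162)), (305, np.int64(158)), (306, np.int64(144)), (307, np.int64(145)), (308, np.int64(169)), (309, np.int64(176)), (310, np.int64(180)), (311, np.int64(187)), (322, np.int64(179)), (323, np.int64(164)), (324, np.int64(162)), (325, np.int64(155)), (326, np.int64(143)), (327, np.int64(122)), (32
[... 526 characters left out ...]
4, np.int64(179)), (266, np.int64(184)), (268, np.int64(190)), (270, np.int64(194)), (272, np.int64(192)), (274, np.int64(190)), (276, np.int64(194)), (278, np.int64(193)), (280, np.int64(194)), (282, np.int64(188)), (284, np.int64(189)), (286, np.int64(189)), (288, np.int64(189)), (290, np.int64(191)), (292, np.int64(187)), (294, np.int64(188)), (296, np.int64(190)), (298, np.int64(186)), (300, np.int64(189)), (302, np.int64(184)), (304, np.int64(190)), (306, np.int64(176)), (308, np.int64(151)), (310, np.int64(143)), (312, np.int64(147)), (314, np.int64(146))]
lip row 240 [263 373]
lip row 260 [264 373]
lip col 270 [218 290]
lip col 290 [201 290]
lip col 350 [201 290]
lip col 368 [218 289]
```

Run:
```python
from h import *
f=grab('wrist');q=lambda u,v,z:onplane(f,u,v,z,True)[:2]*1000
s=status.sense();print(np.array(s['tcp_pos'])*1000)
T=[q(317,261,.139),q(317,307.5,.139)];U=[q(304,285,.139),q(330,285,.139)]
print('tab',T,np.mean(T,0),np.linalg.norm(T[0]-T[1]),np.mean(U,0),np.linalg.norm(U[0]-U[1]))
L=[q(318.5,217.5,.088),q(318.5,290.5,.088)];M=[q(264,250,.088),q(373,250,.088)]
print('lip',np.mean(L,0),np.linalg.norm(L[0]-L[1]),np.mean(M,0),np.linalg.norm(M[0]-M[1]))
Q=R.from_quat(s['ee_rot'])
for n,c in(('tab',np.mean(U,0)),('tabx',np.mean(T,0)),('lipy',np.mean(M,0))): print(n,Q.inv().apply(np.r_[c,0]-np.r_[np.array(s['tcp_pos'])[:2]*1000,0])[:2].round(2))
print(Q.as_matrix().round(3).tolist())
```

```text
[539.39806837 107.65752876 189.31790045]
tab [array([553.44664497, 108.40429681]), array([528.60579493, 112.68784798])] [541.02621995 110.5460724 ] 25.20747193599722 [540.9465038  110.55986615] 12.946326014228294
lip [539.56621502 110.56241935] 48.463028303538806 [542.92238323 110.03789998] 68.67805235174234
tab [ 1.05 -3.12]
tabx [ 1.13 -3.12]
lipy [ 3.08 -2.93]
[[0.986, -0.165, 0.0], [-0.165, -0.986, 0.0], [0.0, -0.0, -1.0]]
```

The two wrist fixes agree once I correct the first for sway. The tab is at (541, 110.5), a shift of +1 mm in tool x and −3 mm in tool y. I'll descend 63 mm and settle.

>>> play_rows([
  {"slide": [1,-3,0],"angular": [0,0,0],"hand": 0.6},
  {"slide": [1,-3,15],"angular": [0,0,0],"hand": 0.6},
  {"slide": [1,-3,30],"angular": [0,0,0],"hand": 0.6},
  {"slide": [1,-3,45],"angular": [0,0,0],"hand": 0.6},
  {"slide": [1,-3,55],"angular": [0,0,0],"hand": 0.6},
  {"slide": [1,-3,63],"angular": [0,0,0],"hand": 0.6},
  {"slide": [1,-3,63],"angular": [0,0,0],"hand": 0.45},
  {"slide": [1,-3,63],"angular": [0,0,0],"hand": 0.35},
  {"slide": [1,-3,63],"angular": [0,0,0],"hand": 0.35},
  {"slide": [1,-3,63],"angular": [0,0,0],"hand": 0.35},
  {"slide": [1,-3,63],"angular": [0,0,0],"hand": 0.35},
  {"slide": [1,-3,63],"angular": [0,0,0],"hand": 0.35},
])

```text
t: 5.58
tcp_pos: [0.5411, 0.1104, 0.1268]
ee_rot: [0.997, -0.083, 0.0, -0.0]
ft_force: [0.4, 0.1, 0.1]
grip_width: 0.35
gripper_force: 0.0
```

Run:
```python
from h import *
for i in range(8): f=grab('wrist')
s=status.sense();print(s['t'],np.round(np.array(s['tcp_pos'])*1000,1),s['ft_force'])
im=f['color'][240:450,190:450];cv2.imwrite('pics/c2.png',cv2.resize(im[:,:,::-1],(780,630)[:1]+(600,),interpolation=2))
```

```text
5.9833 [540.9 110.4 126.3] [-0.32180842  0.88304767 -0.21115748]
```

View pics/c2.png

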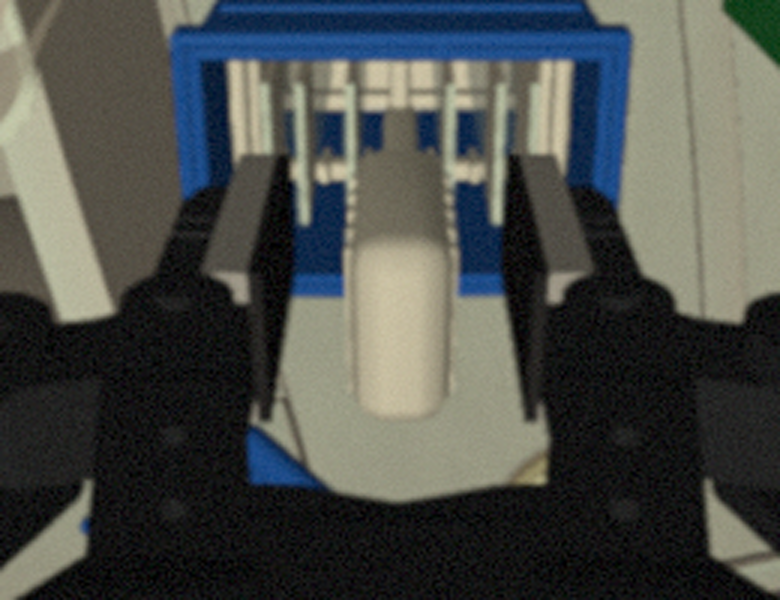

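The tab (crop u of about 401) sits midway between the pads (287 and 512, mid 399.5), so it is well centred. I'll close on it gently.

>>> play_rows([
  {"slide": [0,0,0],"angular": [0,0,0],"hand": 0.25},
  {"slide": [0,0,0],"angular": [0,0,0],"hand": 0.2},
  {"slide": [0,0,0],"angular": [0,0,0],"hand": 0.15},
  {"slide": [0,0,0],"angular": [0,0,0],"hand": 0.1},
  {"slide": [0,0,0],"angular": [0,0,0],"hand": 0.0},
  {"slide": [0,0,0],"angular": [0,0,0],"hand": 0.0},
  {"slide": [0,0,0],"angular": [0,0,0],"hand": 0.0},
  {"slide": [0,0,0],"angular": [0,0,0],"hand": 0.0},
], squeeze=30)

```text
t: 6.65
tcp_pos: [0.5409, 0.1104, 0.1263]
ee_rot: [0.997, -0.083, -0.0, -0.0]
ft_force: [-0.2, 0.0, 1.3]
grip_width: 0.13
gripper_force: 29.8
```

>>> play_rows([
  {"slide": [0,0,-2],"angular": [0,0,0],"hand": 0},
  {"slide": [0,0,-4],"angular": [0,0,0],"hand": 0},
  {"slide": [0,0,-6],"angular": [0,0,0],"hand": 0},
  {"slide": [0,0,-8],"angular": [0,0,0],"hand": 0},
  {"slide": [0,0,-10],"angular": [0,0,0],"hand": 0},
  {"slide": [0,0,-12],"angular": [0,0,0],"hand": 0},
  {"slide": [0,0,-14],"angular": [0,0,0],"hand": 0},
  {"slide": [0,0,-15],"angular": [0,0,0],"hand": 0},
  {"slide": [0,0,-15],"angular": [0,0,0],"hand": 0},
])

```text
t: 7.4
tcp_pos: [0.541, 0.1105, 0.1416]
ee_rot: [0.997, -0.083, 0.0, -0.0]
ft_force: [0.6, -0.7, -1.0]
grip_width: 0.131
gripper_force: 29.7
```

Run:
```python
from h import *
g=grab('scene');b=cv2.imread('pics/s0.png')
s=status.sense();print(s['t'],np.round(np.array(s['tcp_pos'])*1000,1),s['ft_force'],s['grip_width'])
c=lambda x:cv2.resize(x[180:360,190:330],(390,501),interpolation=2)
cv2.imwrite('pics/c3.png',np.hstack([c(b),c(g['color'][:,:,::-1])]))
```

```text
7.45 [540.9 110.4 141.4] [ 0.23477177  0.1623921  -1.18430031] 0.1368296826198824
```

View pics/c3.png

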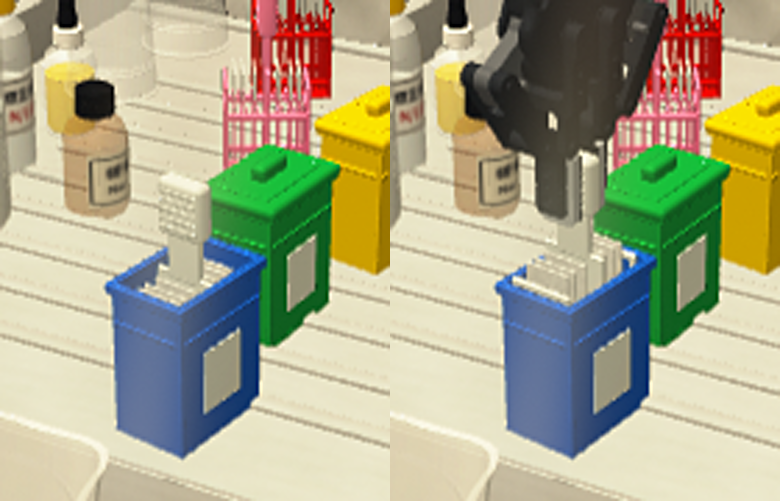

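The crop shows the rack 15 mm up and the jar's outline unchanged (its foot is still at the same crop pixel, about (180,455)). The wrist load is about 1.2 N, i.e. the rack alone. I'll carry on upwards.

>>> play_rows([
  {"slide": [0,0,-3],"angular": [0,0,0],"hand": 0},
  {"slide": [0,0,-7],"angular": [0,0,0],"hand": 0},
  {"slide": [0,0,-11],"angular": [0,0,0],"hand": 0},
  {"slide": [0,0,-15],"angular": [0,0,0],"hand": 0},
  {"slide": [0,0,-19],"angular": [0,0,0],"hand": 0},
  {"slide": [0,0,-23],"angular": [0,0,0],"hand": 0},
  {"slide": [0,0,-27],"angular": [0,0,0],"hand": 0},
  {"slide": [0,0,-31],"angular": [0,0,0],"hand": 0},
  {"slide": [0,0,-35],"angular": [0,0,0],"hand": 0},
  {"slide": [0,0,-38],"angular": [0,0,0],"hand": 0},
  {"slide": [0,0,-40],"angular": [0,0,0],"hand": 0},
  {"slide": [0,0,-40],"angular": [0,0,0],"hand": 0},
])

```text
t: 8.45
tcp_pos: [0.541, 0.1104, 0.1818]
ee_rot: [0.997, -0.083, 0.0, -0.0]
ft_force: [0.2, 0.3, -0.7]
grip_width: 0.136
gripper_force: 29.7
```

```bash
cat > jc.py <<'E'
from h import *
def bb(im):
    h=cv2.cvtColor(im,cv2.COLOR_BGR2HSV);m=(h[...,0]>105)&(h[...,0]<130)&(h[...,1]>110);m=m[250:350,220:295];y,x=np.nonzero(m);return x.min()+220,x.max()+220,y.min()+250,y.max()+250,m.sum()
g=grab('scene','sc.png');print(bb(cv2.imread('pics/s0.png')),bb(cv2.imread('pics/sc.png')))
s=status.sense();print(s['t'],np.round(np.array(s['tcp_pos'])*1000,1),np.round(s['ft_force'],1),s['grip_width'])
E
python3 jc.py
```

```text
(np.int64(228), np.int64(284), np.int64(266), np.int64(343), np.int64(1607)) (np.int64(228), np.int64(284), np.int64(270), np.int64(343), np.int64(1444))
8.5 [540.9 110.4 181.4] [-0.2  0.5 -0.9] 0.13516500200323103
```

>>> play_rows([
  {"slide": [0,0,-4],"angular": [0,0,0],"hand": 0},
  {"slide": [0,0,-9],"angular": [0,0,0],"hand": 0},
  {"slide": [0,0,-15],"angular": [0,0,0],"hand": 0},
  {"slide": [0,0,-21],"angular": [0,0,0],"hand": 0},
  {"slide": [0,0,-27],"angular": [0,0,0],"hand": 0},
  {"slide": [0,0,-33],"angular": [0,0,0],"hand": 0},
  {"slide": [0,0,-40],"angular": [0,0,0],"hand": 0},
  {"slide": [0,0,-50],"angular": [0,0,0],"hand": 0},
  {"slide": [0,0,-62],"angular": [0,0,0],"hand": 0},
  {"slide": [0,0,-76],"angular": [0,0,0],"hand": 0},
  {"slide": [0,0,-90],"angular": [0,0,0],"hand": 0},
  {"slide": [0,0,-100],"angular": [0,0,0],"hand": 0},
])

```text
t: 9.5
tcp_pos: [0.5411, 0.1105, 0.2838]
ee_rot: [0.997, -0.083, 0.001, -0.0]
ft_force: [0.5, -0.6, -0.1]
grip_width: 0.134
gripper_force: 29.7
```

```bash
python3 jc.py; python3 mv.py "[(505,-288,281,-9.5),(505,-288,160,6)]"
```

```text
(np.int64(228), np.int64(284), np.int64(266), np.int64(343), np.int64(1607)) (np.int64(228), np.int64(284), np.int64(263), np.int64(343), np.int64(1918))
9.55 [541.4 110.6 285.4] [ 0.1 -0.3  2.4] 0.1327518673833905
t 9.55 p [541.4 110.6 285.4] yaw -9.5 j6 1.89 F [ 0.1 -0.3  2.4] w 0.133
[ 30.  399.1   4.1] [-0.01 -0.03 -0.  ]
[ 29.6 399.2 125.1] [-0.01 -0.04 -2.59]
```

The rack is clear of the jar, which has not moved. Now I'll carry it to the mat.

>>> play_rows([
  {"slide": [1,15,0],"angular": [0,0,0],"hand": 0},
  {"slide": [3,40,0],"angular": [0,0,-0.1],"hand": 0},
  {"slide": [6,75,0],"angular": [0,0,-0.4],"hand": 0},
  {"slide": [9,110,0],"angular": [0,0,-0.7],"hand": 0},
  {"slide": [11,145,0],"angular": [0,0,-1.0],"hand": 0},
  {"slide": [14,180,0],"angular": [0,0,-1.3],"hand": 0},
  {"slide": [16,215,0],"angular": [0,0,-1.6],"hand": 0},
  {"slide": [19,250,0],"angular": [0,0,-1.9],"hand": 0},
  {"slide": [22,285,0],"angular": [0,0,-2.2],"hand": 0},
  {"slide": [25,320,0],"angular": [0,0,-2.5],"hand": 0},
  {"slide": [27,350,0],"angular": [0,0,-2.6],"hand": 0},
  {"slide": [29,375,0],"angular": [0,0,-2.6],"hand": 0},
])

```text
t: 10.55
tcp_pos: [0.5068, -0.2664, 0.2813]
ee_rot: [0.999, 0.053, -0.0, 0.0]
ft_force: [0.0, 0.5, -1.3]
grip_width: 0.135
gripper_force: 29.7
```

```bash
python3 mv.py "[(505,-288,281,6),(505,-288,160,6)]"
```

```text
t 10.55 p [ 506.8 -266.4  281.3] yaw 6.1 j6 0.94 F [ 0.   0.5 -1.3] w 0.135
[-4.1 21.3  0.3] [0.   0.   0.01]
[ -4.1  21.3 121.3] [0.   0.   0.01]
```

>>> play_rows([
  {"slide": [-2,10,0],"angular": [0,0,0],"hand": 0},
  {"slide": [-3,19,0],"angular": [0,0,0],"hand": 0},
  {"slide": [-3,19,10],"angular": [0,0,0],"hand": 0},
  {"slide": [-3,19,25],"angular": [0,0,0],"hand": 0},
  {"slide": [-3,19,45],"angular": [0,0,0],"hand": 0},
  {"slide": [-3,19,65],"angular": [0,0,0],"hand": 0},
  {"slide": [-3,19,85],"angular": [0,0,0],"hand": 0},
  {"slide": [-3,19,100],"angular": [0,0,0],"hand": 0},
  {"slide": [-3,19,112],"angular": [0,0,0],"hand": 0},
  {"slide": [-3,19,120],"angular": [0,0,0],"hand": 0},
  {"slide": [-3,19,120],"angular": [0,0,0],"hand": 0},
  {"slide": [-3,19,120],"angular": [0,0,0],"hand": 0},
])

```text
t: 11.55
tcp_pos: [0.5066, -0.2832, 0.1615]
ee_rot: [0.999, 0.053, 0.0, 0.0]
ft_force: [-0.2, 1.0, -0.3]
grip_width: 0.134
gripper_force: 29.7
```

```bash
python3 - <<'E'
from h import *
for i in range(8): grab('wrist','w3.png')
grab('scene','s3.png')
a=cv2.imread('pics/w3.png');b=cv2.imread('pics/s3.png')[150:270,290:450]
cv2.imwrite('pics/c4.png',np.hstack([cv2.resize(a,(400,300)),cv2.resize(b,(400,300),interpolation=2)]))
E
python3 mv.py "[(505,-288,131.3,6)]"
```

```text
t 12.0 p [ 506.5 -283.5  161.5] yaw 6.1 j6 0.91 F [-0.2 -0.5 -0.9] w 0.133
[-2.   4.3 30.2] [ 0.   -0.    0.01]
```

View pics/c4.png

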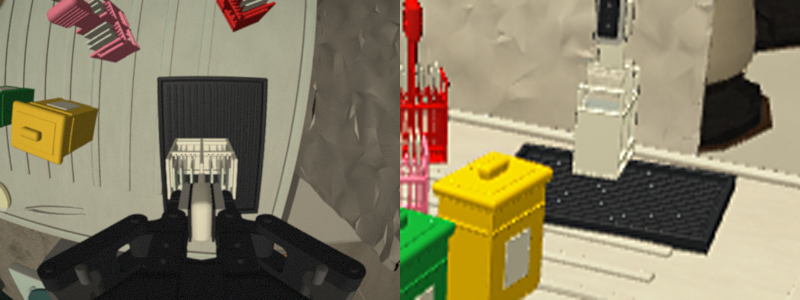

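The rack hangs upright over the mat. It is about 11 mm left of the mat's centre in the wrist view (rack u of about 202, mat 213 in the crop), which agrees with the top camera. I'll shift it 9 mm and lower gently.

>>> play_rows([
  {"slide": [-1,5,0],"angular": [0,0,0],"hand": 0},
  {"slide": [-2,9,3],"angular": [0,0,0],"hand": 0},
  {"slide": [-2,9,8],"angular": [0,0,0],"hand": 0},
  {"slide": [-2,9,13],"angular": [0,0,0],"hand": 0},
  {"slide": [-2,9,18],"angular": [0,0,0],"hand": 0},
  {"slide": [-2,9,22],"angular": [0,0,0],"hand": 0},
  {"slide": [-2,9,25],"angular": [0,0,0],"hand": 0},
  {"slide": [-2,9,27],"angular": [0,0,0],"hand": 0},
  {"slide": [-2,9,27],"angular": [0,0,0],"hand": 0},
  {"slide": [-2,9,27],"angular": [0,0,0],"hand": 0},
  {"slide": [-2,9,27],"angular": [0,0,0],"hand": 0},
  {"slide": [-2,9,27],"angular": [0,0,0],"hand": 0},
])

```text
t: 13.0
tcp_pos: [0.5055, -0.2926, 0.1346]
ee_rot: [0.999, 0.053, 0.0, 0.0]
ft_force: [-0.5, 0.5, -0.6]
grip_width: 0.137
gripper_force: 29.7
```

>>> play_rows([
  {"slide": [0,0,1],"angular": [0,0,0],"hand": 0},
  {"slide": [0,0,2],"angular": [0,0,0],"hand": 0},
  {"slide": [0,0,2.5],"angular": [0,0,0],"hand": 0},
  {"slide": [0,0,2.5],"angular": [0,0,0],"hand": 0},
  {"slide": [0,0,2.5],"angular": [0,0,0],"hand": 0},
  {"slide": [0,0,2.5],"angular": [0,0,0],"hand": 0},
])

```text
t: 13.5
tcp_pos: [0.5054, -0.2926, 0.1318]
ee_rot: [0.999, 0.053, 0.0, -0.0]
ft_force: [-0.3, -0.3, -0.6]
grip_width: 0.135
gripper_force: 29.7
```

Not in contact yet, so I'll go down in fractions of a millimetre.

>>> play_rows([
  {"slide": [0,0,0.5],"angular": [0,0,0],"hand": 0},
  {"slide": [0,0,0.8],"angular": [0,0,0],"hand": 0},
  {"slide": [0,0,0.8],"angular": [0,0,0],"hand": 0},
  {"slide": [0,0,0.8],"angular": [0,0,0],"hand": 0},
])

```text
t: 13.83
tcp_pos: [0.5055, -0.2927, 0.1313]
ee_rot: [0.999, 0.053, 0.0, 0.0]
ft_force: [-0.2, -0.0, 2.8]
grip_width: 0.138
gripper_force: 30.2
```

Run:
```python
from h import *
F=[]
for i in range(8):
    grab('scene','s4.png');s=status.sense();F.append(np.r_[s['ft_force'],np.array(s['tcp_pos'])*1000])
print(np.mean(F,0).round(2),s['t'])
```

```text
[-4.8000e-01 -6.7000e-01  4.6700e+00  5.0552e+02 -2.9266e+02  1.3130e+02] 14.2333
```

The rack is in contact: z is 131.3 as predicted, with about 5 N upward. I'll release and rise.

>>> play_rows([
  {"slide": [0,0,0],"angular": [0,0,0],"hand": 0.16},
  {"slide": [0,0,0],"angular": [0,0,0],"hand": 0.2},
  {"slide": [0,0,0],"angular": [0,0,0],"hand": 0.28},
  {"slide": [0,0,0],"angular": [0,0,0],"hand": 0.36},
  {"slide": [0,0,0],"angular": [0,0,0],"hand": 0.45},
  {"slide": [0,0,0],"angular": [0,0,0],"hand": 0.5},
  {"slide": [0,0,0],"angular": [0,0,0],"hand": 0.5},
  {"slide": [0,0,-10],"angular": [0,0,0],"hand": 0.5},
  {"slide": [0,0,-30],"angular": [0,0,0],"hand": 0.5},
  {"slide": [0,0,-60],"angular": [0,0,0],"hand": 0.5},
  {"slide": [0,0,-95],"angular": [0,0,0],"hand": 0.5},
  {"slide": [0,0,-130],"angular": [0,0,0],"hand": 0.5},
])

```text
t: 15.23
tcp_pos: [0.5051, -0.2924, 0.2631]
ee_rot: [0.999, 0.053, -0.0, -0.0]
ft_force: [0.5, -0.7, -0.3]
grip_width: 0.501
gripper_force: 0.0
```

```bash
python3 jc.py
python3 - <<'E'
from h import *
for i in range(6): grab('wrist','w5.png')
a=cv2.imread('pics/w5.png');b=cv2.imread('pics/sc.png')
cv2.imwrite('pics/c5.png',np.hstack([cv2.resize(a[100:400,180:480],(400,400)),cv2.resize(b[150:350,220:420],(400,400),interpolation=2)]))
E
```

```text
(np.int64(228), np.int64(284), np.int64(266), np.int64(343), np.int64(1607)) (np.int64(228), np.int64(284), np.int64(263), np.int64(343), np.int64(1918))
15.2833 [ 506.3 -293.1  271.2] [-0.3 -0.9  8.4] 0.5004724339501098
```

View pics/c5.png

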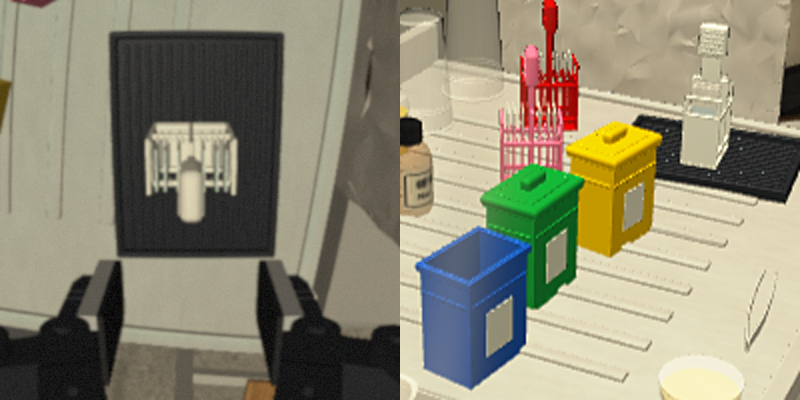

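The rack stands upright inside the rim, at about (190,160) in the wrist crop with the mat spanning 110–283. All three jars stand as before and the gripper is clear.

```bash
python3 -c "
from workcell import env
print(env.close_job())"
```

```text
the job is handed in; nothing more can be done
None
```

I drew the white rack straight up out of the blue jar and set it upright on the drying mat, inside its rim, letting go only once it rested there; the blue, green and yellow jars still stand as they were, and the job was handed in at about 16 s.

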